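Load the cutting pad into the corner punch

ROBOT

A 6-joint arm with a two-finger parallel gripper is mounted at the origin on the work surface. World frame = base frame: x ahead of the robot, y to its left, z up, the work surface at z = 0. Lengths are in mm, angles in rad, forces in N, time in s.
With the tool pointing down it reaches from about 275 to 1000 mm from the base axis. Payload 8.4 kg.
Tool frame: the origin (TCP) lies midway between the tips of the shut fingers; the grasp point (between the pads) lies 19 mm behind it; z points along the fingers, y is the direction in which the jaws open and shut (so a half turn about z gives the same grasp; the last joint's range is limited). The gripper opens to 85 mm and grips with 20 to 120 N. Pads are 22 mm wide; open, the fingers measure 114 mm over their backs; the gripper's body (76 mm by 85 mm) begins 54 mm behind the grasp point. The pads swing forward as they close: fully open they stand 13 mm farther back than shut.
Start: joints at [1.171, 0.353, 1.633, -0, 1.155, -0.002], TCP at [242.118, 576.2, 201.981] pointing down, gripper open.
Joint ranges: [-2.63, 2.63], [-0.92, 2.1], [0.06, 2.66], [-1.3, 4.44], [0, 2.69], [-3.02, 3.02]. Speed limits (rad/s): [2.22, 2.22, 2.79, 3.14, 3.14, 3.14].

INTERFACE

Orientations are given as [roll, pitch, yaw] about the fixed x, y, z axes, in that order (R = Rz(yaw) Ry(pitch) Rx(roll)).
In Python, from rig import * gives the robot as it stands.
- The arm moves only by the tool play_rows, never from a script. Its argument "moves" is a list of rows, each a list of 3 entries, a list of its own where there are three numbers: the shift along the tool's x, y, z in m, then the turn, a rotation vector about the tool's x, y, z in rad, then the opening in per cent of the stroke, from 0 (shut) to 100 (fully open). In form: [[[x, y, z], [rx, ry, rz], fingers], ...]. A call has 1 to 20 rows; each row shifts and turns the commanded pose from where the row before left it, along the tool's axes as they then stand; what a row does not reach is not made up. A row lasts 1/10 s, in which the tool goes at most 50 mm and 8.59 degrees, less where a joint would pass 70% of its speed; a pose out of reach is approached as far as the arm can. A call is refused whole if a number of a shift passes 0.05 or a number of a turn 0.15, either way. A call with a gripper value outside its range is refused whole. The fingers move at their own pace and stop on an object; "squeeze" is the grip in N (left out, the last holds). Time passes only in rows, so rows that do not move let the fingers close. It gives the time, the measured TCP pose, the force and the opening at its end, in the units of the state.
- sense(): the state, without advancing time (a new reading comes with each control period).
- grab_frame(name): name is "scene" or "top" or "wrist"; returns a dict with "pixels" (480x640x3 uint8, red, green, blue), "intrinsics" (3x3 intrinsics, pixels), "R" (3x3) and "t" (3): a world point X has camera coordinates R X + t. Camera axes: x right, y down, z forward; pixel columns grow to the right and rows downward; lengths in mm; the calibration is good to about 2 mm. The wrist camera is an equidistant fisheye: a pixel r from the principal point sees the ray r / f radians off the axis. A picture is of the moment at which its call begins. There is no depth.
- sign_off(): hands the job in, once; it reports no verdict.
The state is a dict: "clock": time; "qpos": joint angles; "qvel": joint speeds; "joint_efforts": joint torques, N m; "eef_pos": TCP position; "tcp_rot": TCP orientation; "contact_force": force on the tool from outside, world axes, zero at the start; "wrist_torque": the same for the moment, N m; "opening": opening from 0.0 (shut) to 1.0 (fully open).
Only numpy, scipy, OpenCV 4.12 (cv2) and the standard library are available. Lean on these libraries where they do the work, as an engineer would, in place of code of your own. Each camera call takes 0.05 s, during which the arm holds its last target. There are 200 camera calls.

TASK

Load the corner punch with its cutting pad: take the long narrow white pad whose front corners are cut off and slide it flat, cut-off nose first, into the pocket under the punch head until it is fully home. Let go of it there, and leave the broad square-ended pad where it lies.

Things in the scene. Friction and masses are not known exactly. Their poses are not given: they have to be found in the camera images.
- pad: The pad to load: a rigid white plastic slab 150 mm long (its x), 50 mm wide (y), 18 mm thick (z), about 0.13 kg, lying flat on the bench. Origin at the centre of its underside; +x points to the nose, whose two corners are cut off at 45 degrees over 12 mm, leaving a 26 mm wide front edge. The tail end is square.
- pad_nose (a point): The middle of the pad's front edge on the underside, 75 mm along the pad's +x from its origin.
- punch: Fixed punch. Origin: centre of the pocket's mouth at bench level (pocket floor = bench); +x points into the pocket. Mouth 80 mm wide, narrowing over 20 mm to a channel 56 wide, 25 high, roofed (39 high) from x = 20 mm, end wall at x = 80 mm: a loaded pad's last 70 mm stay outside. Side fences (85 high, x 25 to 95, y beyond 60 mm either way). White head 250 mm high from x = 79 mm on.
- wide_pad: The other white pad, not wanted: a plain square-ended slab 110 mm long (x), 70 mm wide (y), 18 mm thick, too broad for the pocket. Origin at the centre of its underside.
Not all that is in view belongs to the job. What is shaped like the pad but red or turquoise is not meant.

How it is judged:
By the outcome, as a careful person would: the job done as asked, in the order asked, and still so for the second after the job is handed in, with the robot touching nothing.
It also fails if it takes over 38 s, if anything falls off the work surface, if the arm or the gripper's body presses on something with over 40 N, if the wrist force passes 120 N, or if a joint passes its speed limit or range.

## Working session

There is one attempt and no reset: what is moved stays moved. The work goes in short steps, Python scripts to look and compute and a tool call to move; the robot and the scene stay as the last step left them, time stands still between calls to the robot, and variables do not carry over. Pictures are saved under pics/ and viewed, about 8 in all and at most 12, crops included, and the job is handed in when it is done.

Besides the shell and the picture viewer there is one more tool, called after "Call:" as a command line: name --argument value ..., lists and objects as JSON in quotes. play_rows: Moves the arm, as the interface text tells. Its arguments: {"type":"object","properties":{"moves":{"type":"array"},"squeeze":{"type":"number"}},"required":["moves"]}

```bash
mkdir -p pics; ls; python3 - <<'E'
from rig import *
import cv2,pickle
d={}
for n in("scene","top"):
    f=grab_frame(n);d[n]=f;cv2.imwrite(f"pics/{n}0.png",f["pixels"][:,:,::-1])
    print(n,f["intrinsics"],f["R"],f["t"])
pickle.dump(d,open("f0.pkl","wb"))
s=sense();print(s)
E
```

```text
pics
scene [[513.18801049   0.         314.54767392]
 [  0.         513.18801049 241.84709635]
 [  0.           0.           1.        ]] [[-0.50046745  0.8657339   0.00609428]
 [ 0.59671355  0.35003401 -0.72208665]
 [-0.6272681  -0.35774432 -0.69177578]] [ 382.11186618 -182.89277092 1518.88412525]
top [[473.11665725   0.         312.29986536]
 [  0.         473.11665725 240.90271567]
 [  0.           0.           1.        ]] [[ 0.02472433 -0.99960518  0.01334896]
 [-0.99520544 -0.0258751  -0.0943218 ]
 [ 0.09462996 -0.01095292 -0.99545226]] [-187.06995521  470.88277366  977.65800551]
{'clock': 0.1, 'qpos': array([ 1.17060842e+00,  3.53586849e-01,  1.63406542e+00,  3.62527703e-05,
        1.15523078e+00, -2.44275477e-03]), 'qvel': array([-0.00072927, -0.00058571, -0.00142419,  0.00141983, -0.00145301,
       -0.00115856]), 'joint_efforts': array([-2.21499060e-03, -6.06356835e+01, -3.42814529e+01, -6.19712478e-05,
        3.95101481e-03, -5.07035395e-06]), 'eef_pos': array([241.91420322, 575.76313404, 201.32940279]), 'tcp_rot': array([-3.14030234e+00, -3.63003336e-05,  2.74383282e+00]), 'contact_force': array([-0.44357879, -0.39106538, -0.33771203]), 'wrist_torque': array([-0.01761312, -0.04101875, -0.00113637]), 'opening': 1.0004671116793702}
```

View pics/top0.png

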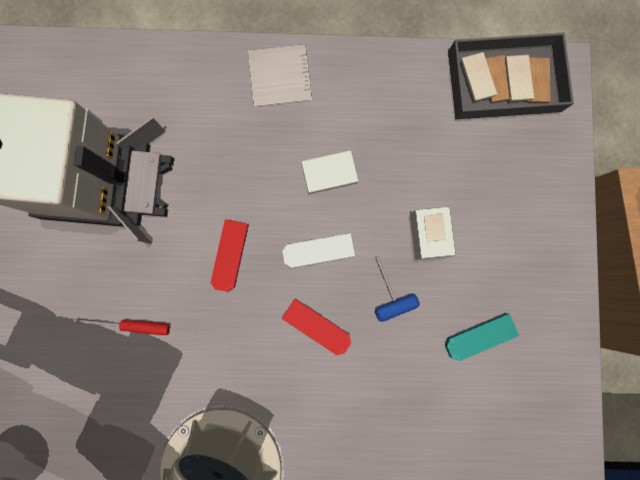

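View pics/scene0.png

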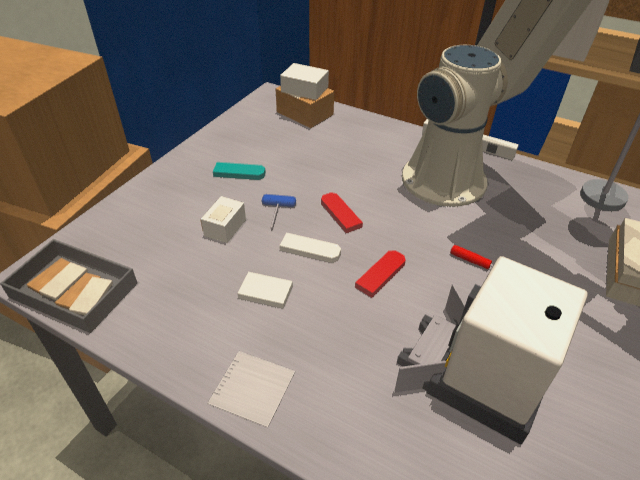

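The top view shows the white candidates. The long narrow slab at about (318,250), with its nose cut at the left (285,255), fits the pad. The plain square-ended slab at (330,172) is wide_pad, and the box at (433,232) is a distractor. The same shape in red or turquoise appears at (230,255), (317,327) and (482,337), which are not meant. The punch is at the left with its mouth facing right, near (165,185). I'll confirm this in one enlarged crop.

```bash
python3 - <<'E'
import cv2
i=cv2.imread("pics/top0.png")
a=cv2.resize(i[220:280,270:370],None,fx=8,fy=8,interpolation=cv2.INTER_CUBIC)[:,:]
cv2.imwrite("pics/crop_pad.png",a)
b=cv2.resize(i[110:250,20:190],None,fx=4.2,fy=4.2,interpolation=cv2.INTER_CUBIC)
cv2.imwrite("pics/crop_punch.png",b)
E
```

```text
(no output)
```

View pics/crop_pad.png

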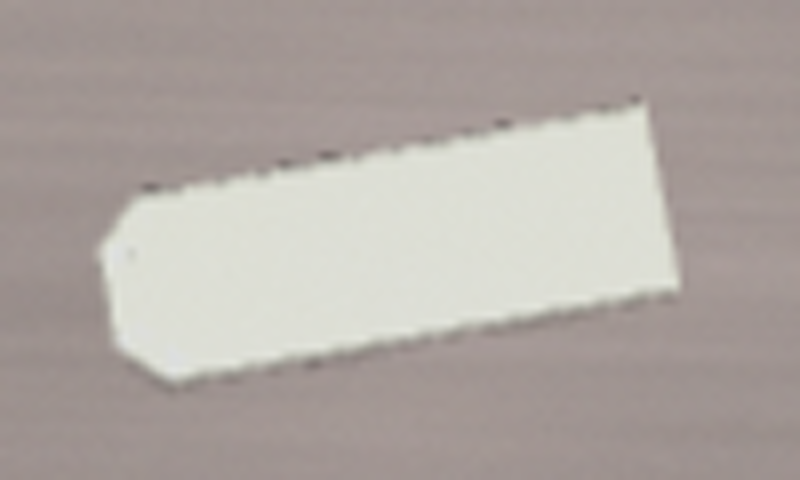

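View pics/crop_punch.png

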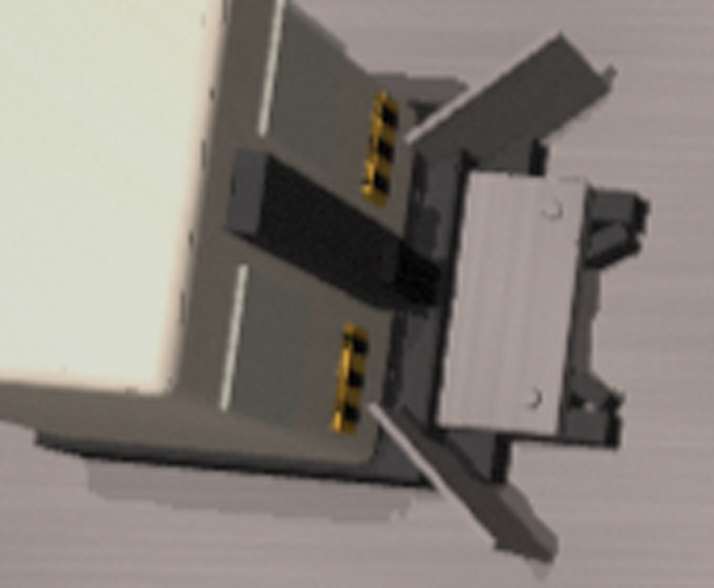

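The crop confirms it: the white slab at (318,250) has both corners cut at its left end (front edge from (282.5,251) to (284.4,263.4)) and a square tail at right. It's the only long narrow white pad. The punch crop shows the roof plate corners at about (132,151), (159,153), (153,213) and (125,211). Next I'll fit the poses.

```bash
cat > h.py <<'E'
import numpy as np
from scipy.optimize import least_squares
def ray(f,uv,z):
    K,R,t=(np.array(f[k]) for k in("intrinsics","R","t"))
    d=R.T@np.linalg.inv(K)@np.array([*uv,1.]);c=-R.T@t
    return (c+d*(z-c[2])/d[2])[:2]
def rot(a): return np.array([[np.cos(a),-np.sin(a)],[np.sin(a),np.cos(a)]])
def fit(model,pts,g):
    r=least_squares(lambda p:((model@rot(p[2]).T+p[:2])-pts).ravel(),g)
    return r.x,np.sqrt((r.fun**2).reshape(-1,2).sum(1))
E
python3 - <<'E'
from h import *
import pickle
f=pickle.load(open("f0.pkl","rb"))["top"]
np.set_printoptions(precision=2,suppress=True)
px=[(350.6,233.1),(355,256.25),(291.9,267.75),(284.4,263.4),(282.5,251.25),(286.9,244.6)]
P=np.array([ray(f,p,18) for p in px])
# image far side (up) = world +x ; nose points +y -> left of pad = -x
M=np.array([(-75,-25),(-75,25),(63,25),(75,13),(75,-13),(63,-25)])
print(P); print("pad",fit(M,P,[*P.mean(0),1.6]))
q=[(131.9,151),(159.3,153.3),(152.6,212.9),(124.8,211.2)]
Q=np.array([ray(f,p,39) for p in q]);print(Q)
print("front mid",(Q[1]+Q[2])/2,"back mid",(Q[0]+Q[3])/2,"w",np.linalg.norm(Q[1]-Q[2]),np.linalg.norm(Q[0]-Q[3]))
u=Q[1]-Q[2]; u2=Q[0]-Q[3]
print("yaw",np.arctan2(u[1],u[0])+np.pi/2,np.arctan2(u2[1],u2[0])+np.pi/2)
for p in [(173.6,158.8),(167.1,214.8)]: print([ray(f,p,z) for z in(25,39)])
E
```

```text
[[ 494.84 -256.41]
 [ 445.62 -266.61]
 [ 417.85 -133.4 ]
 [ 426.65 -117.27]
 [ 452.31 -112.47]
 [ 466.71 -121.37]]
pad (array([ 454.99, -188.47,    1.78]), array([0.31, 0.53, 1.46, 0.51, 0.08, 0.38]))
[[654.63 210.44]
 [651.32 152.61]
 [523.99 159.52]
 [526.02 217.39]]
front mid [587.65 156.07] back mid [590.32 213.92] w 127.51570614590902 128.8009585104965
yaw 1.5166093198250366 1.5167844954561025
[array([644.03, 126.02]), array([640.32, 121.93])]
[array([522.8 , 133.38]), array([520.8, 129.2])]
```

Call:
play_rows --moves '[[[-0.026, -0.033, 0.004], [0, 0, 0], 100], [[-0.026, -0.033, 0.004], [0, 0, 0], 100], [[-0.026, -0.033, 0.004], [0, 0, 0], 100], [[-0.026, -0.033, 0.004], [0, 0, 0], 100], [[-0.026, -0.033, 0.004], [0, 0, 0], 100], [[-0.026, -0.033, 0.004], [0, 0, 0], 100], [[-0.026, -0.033, 0.004], [0, 0, 0], 100], [[-0.026, -0.033, 0.004], [0, 0, 0], 100], [[-0.026, -0.033, 0.004], [0, 0, 0], 100], [[-0.026, -0.033, 0.004], [0, 0, 0], 100], [[-0.026, -0.033, 0.004], [0, 0, 0], 100], [[-0.026, -0.033, 0.004], [0, 0, 0], 100], [[-0.026, -0.033, 0.004], [0, 0, 0], 100], [[-0.026, -0.033, 0.004], [0, 0, 0], 100], [[-0.026, -0.033, 0.004], [0, 0, 0], 100], [[-0.026, -0.033, 0.004], [0, 0, 0], 100], [[-0.026, -0.033, 0.004], [0, 0, 0], 100], [[-0.026, -0.033, 0.004], [0, 0, 0], 100], [[-0.026, -0.033, 0.004], [0, 0, 0], 100], [[-0.026, -0.033, 0.004], [0, 0, 0], 100]]'

```text
clock: 2.1
eef_pos: [465.8, -235.5, 121.6]
tcp_rot: [3.142, -0.0, 2.743]
contact_force: [0.4, 0.9, -0.2]
opening: 0.999
```

Call:
play_rows --moves '[[[0, 0, 0], [0, 0, 0.12], 100], [[0, 0, 0], [0, 0, 0.12], 100], [[0, 0, 0], [0, 0, 0.12], 100], [[0, 0, 0], [0, 0, 0.12], 100], [[0, 0, 0], [0, 0, 0.12], 100], [[0, 0, 0], [0, 0, 0.12], 100], [[0, 0, 0], [0, 0, 0.12], 100], [[0, 0, 0], [0, 0, 0.12], 100], [[0, 0, 0], [0, 0, 0], 100], [[0, 0, 0], [0, 0, 0], 100]]'

```text
clock: 3.1
eef_pos: [465.7, -233.7, 121.8]
tcp_rot: [-3.141, -0.0, 1.787]
contact_force: [0.1, 0.5, -0.4]
opening: 0.999
```

```bash
python3 - <<'E'
from rig import *
import cv2,pickle
d={}
for n in("top","wrist"):
    f=grab_frame(n);d[n]=f
pickle.dump(d,open("f1.pkl","wb"))
cv2.imwrite("pics/wrist1.png",d["wrist"]["pixels"][:,:,::-1])
t=d["top"]["pixels"][:,:,::-1]
cv2.imwrite("pics/top1.png",t)
s=sense();print(s["clock"],s["eef_pos"],s["tcp_rot"],s["qpos"],d["wrist"]["intrinsics"],d["wrist"]["R"],d["wrist"]["t"])
E
```

```text
3.2 [ 465.75650422 -233.66284649  121.91398284] [-3.14143702e+00 -1.19357019e-04  1.78650799e+00] [-4.67868866e-01  2.89143927e-01  1.92855370e+00 -7.20801041e-06
  9.24091068e-01 -6.83576195e-01] [[371.64829954   0.         317.46737431]
 [  0.         371.64829954 234.51665419]
 [  0.           0.           1.        ]] [[ 9.76875265e-01  2.13809801e-01 -2.93329708e-04]
 [ 2.03711840e-01 -9.30320314e-01  3.04968194e-01]
 [ 6.49322983e-02 -2.97975640e-01 -9.52362491e-01]] [-406.28685663 -327.52390603  203.53350522]
```

View pics/wrist1.png

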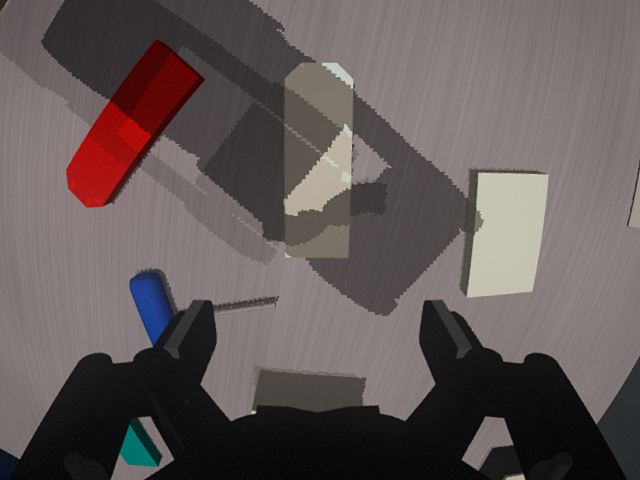

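The wrist view shows the pad upright and centred between the fingers, with tail corners at about (285,257) and (349,257) and the nose at the top near row 64. The wide pad is at right (505,233). I'll check its position with the fisheye model.

```bash
cat >> h.py <<'E'
def fray(f,uv,z):
    K,R,t=(np.array(f[k]) for k in("intrinsics","R","t"))
    d=np.array([(uv[0]-K[0,2])/K[0,0],(uv[1]-K[1,2])/K[1,1]]);th=np.linalg.norm(d)
    v=R.T@np.array([*(d/th*np.sin(th)),np.cos(th)]);c=-R.T@t
    return (c+v*(z-c[2])/v[2])[:2]
E
python3 - <<'E'
from h import *
import pickle
f=pickle.load(open("f1.pkl","rb"))["wrist"]
px=[(349,257),(285,257),(285,80),(301,64),(338,63),(353,83)]
P=np.array([fray(f,p,18) for p in px])
M=np.array([(-75,-25),(-75,25),(63,25),(75,13),(75,-13),(63,-25)])
x,r=fit(M,P,[455,-188,1.78]);print(x,r)
g=x[:2]+rot(x[2])@[-45,0];print("grasp",g)
y=1.7865;d=g-np.array([465.76,-233.66]);print("tool dx,dy",d@[np.cos(y),np.sin(y)],d@[np.sin(y),-np.cos(y)])
E
```

```text
[ 457.90091821 -189.58658991    1.77407336] [1.5912449  0.98063216 0.50290453 0.57291449 0.80703546 2.10801082]
grasp [ 466.98551677 -233.66005209]
tool dx,dy -0.26235418198120947 1.197105526583212
```

Call:
play_rows --moves '[[[0, 0.001, 0.03], [0, 0, 0.01], 100], [[0, 0, 0.03], [0, 0, 0], 100], [[0, 0, 0.025], [0, 0, 0], 100], [[0, 0, 0.02], [0, 0, 0], 100], [[0, 0, 0.012], [0, 0, 0], 100], [[0, 0, 0], [0, 0, 0], 100], [[0, 0, 0], [0, 0, 0], 40], [[0, 0, 0], [0, 0, 0], 40], [[0, 0, 0], [0, 0, 0], 40], [[0, 0, 0], [0, 0, 0], 40], [[0, 0, 0], [0, 0, 0], 40], [[0, 0, 0], [0, 0, 0], 40], [[0, 0, 0], [0, 0, 0], 40]]' --squeeze 50

```text
clock: 4.5
eef_pos: [466.9, -233.5, 5.1]
tcp_rot: [3.141, 0.0, 1.774]
contact_force: [-0.9, 0.4, -0.4]
opening: 0.398
```

```bash
python3 - <<'E'
from rig import *
import cv2
cv2.imwrite("pics/wrist2.png",grab_frame("wrist")["pixels"][:,:,::-1])
s=sense();print(s["clock"],s["opening"],s["contact_force"],s["eef_pos"])
E
```

```text
4.55 0.402193698862539 [-0.14850751  0.25082792  0.38102697] [ 466.82821371 -233.48475418    5.02552785]
```

View pics/wrist2.png

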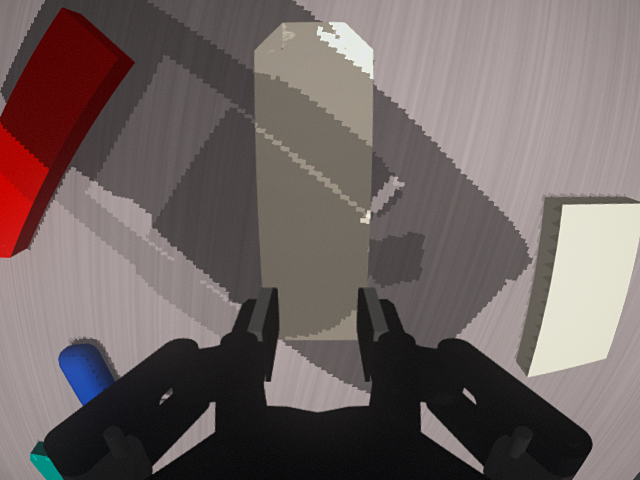

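The finger tips (inner edges at columns 277 and 358) overlap the pad's edges (262 and 370). That suggests they closed above the pad's top instead of beside it. I'll check by opening again and going lower.

Call:
play_rows --moves '[[[0, 0, 0], [0, 0, 0], 30], [[0, 0, 0], [0, 0, 0], 30], [[0, 0, 0], [0, 0, 0], 30]]'

```text
clock: 4.85
eef_pos: [466.8, -233.5, 5.0]
tcp_rot: [-3.142, -0.0, 1.774]
contact_force: [0.1, -0.8, -0.1]
opening: 0.302
```

```bash
cat >> h.py <<'E'
def fproj(f,X):
    K,R,t=(np.array(f[k]) for k in("intrinsics","R","t"))
    c=R@np.array(X)+t;r=np.hypot(c[0],c[1]);th=np.arctan2(r,c[2])
    return np.array([K[0,2]+K[0,0]*th*c[0]/r,K[1,2]+K[1,1]*th*c[1]/r])
E
python3 - <<'E'
from rig import *
from h import *
import cv2
f=grab_frame("wrist");i=np.ascontiguousarray(f["pixels"][:,:,::-1])
s=sense();p=s["eef_pos"];y=s["tcp_rot"][2];print(p)
a=np.array([np.cos(y),np.sin(y)]);b=np.array([np.sin(y),-np.cos(y)])
for z in(2,10,18,26,34):
  print(z,[fproj(f,[*(p[:2]+a*11+b*l),z]).round() for l in(-13,13)], fproj(f,[*(p[:2]-a*11-b*13),z]).round())
cv2.imwrite("pics/wrist3.png",cv2.resize(i[230:400,180:460],None,fx=2.8,fy=2.8,interpolation=cv2.INTER_CUBIC))
E
```

```text
[ 466.77338051 -233.50608456    4.95471634]
2 [array([289., 255.]), array([341., 255.])] [290. 294.]
10 [array([288., 261.]), array([342., 261.])] [289. 301.]
18 [array([287., 268.]), array([343., 268.])] [288. 309.]
26 [array([285., 275.]), array([344., 275.])] [287. 317.]
34 [array([284., 282.]), array([345., 282.])] [286. 326.]
```

View pics/wrist3.png

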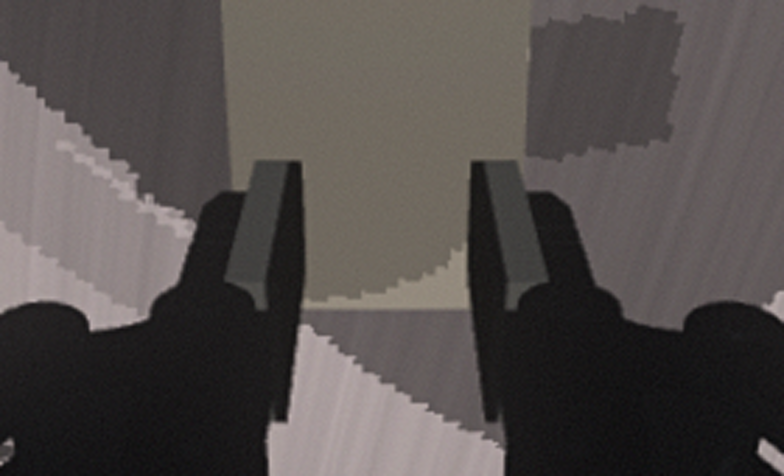

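The tips show at about (288,287) and (348,287), over the pad. They stand higher than the TCP figure suggests. I'll open, go 15 mm lower and close again.

Call:
play_rows --moves '[[[0, 0, 0], [0, 0, 0], 100], [[0, 0, 0], [0, 0, 0], 100], [[0, 0, 0], [0, 0, 0], 100], [[0, 0, 0], [0, 0, 0], 100], [[0, 0, 0], [0, 0, 0], 100], [[0, 0, 0], [0, 0, 0], 100], [[0, 0, 0.005], [0, 0, 0], 100], [[0, 0, 0.005], [0, 0, 0], 100], [[0, 0, 0.005], [0, 0, 0], 100], [[0, 0, 0], [0, 0, 0], 100]]'

```text
clock: 5.9
eef_pos: [466.2, -233.2, -11.0]
tcp_rot: [-3.14, -0.001, 1.774]
contact_force: [-0.3, 0.9, -0.4]
opening: 1.003
```

Call:
play_rows --moves '[[[0, 0, 0], [0, 0, 0], 45], [[0, 0, 0], [0, 0, 0], 45], [[0, 0, 0], [0, 0, 0], 45], [[0, 0, 0], [0, 0, 0], 45], [[0, 0, 0], [0, 0, 0], 45], [[0, 0, 0], [0, 0, 0], 45]]'

```text
clock: 6.5
eef_pos: [466.9, -233.5, -9.9]
tcp_rot: [3.141, 0.0, 1.774]
contact_force: [0.4, -0.5, -0.7]
opening: 0.451
```

Still no contact, so the tips sit over 28 mm above the reported TCP. I'll reopen partly and go down 10 mm more while watching the force.

Call:
play_rows --moves '[[[0, 0, 0], [0, 0, 0], 85], [[0, 0, 0], [0, 0, 0], 85], [[0, 0, 0], [0, 0, 0], 85], [[0, 0, 0], [0, 0, 0], 85], [[0, 0, 0], [0, 0, 0], 85], [[0, 0, 0.005], [0, 0, 0], 85], [[0, 0, 0.005], [0, 0, 0], 85], [[0, 0, 0], [0, 0, 0], 85]]'

```text
clock: 7.3
eef_pos: [466.2, -233.2, -20.9]
tcp_rot: [-3.14, -0.001, 1.774]
contact_force: [-1.2, 0.3, 0.6]
opening: 0.856
```

```bash
python3 - <<'E'
from rig import *
from h import *
import cv2
f=grab_frame("wrist");i=np.ascontiguousarray(f["pixels"][:,:,::-1])
g=grab_frame("scene");j=np.ascontiguousarray(g["pixels"][:,:,::-1])
s=sense();p=s["eef_pos"];y=s["tcp_rot"][2];print(s["clock"],p,s["contact_force"],s["opening"])
P=g["R"]@p+g["t"];uv=(g["intrinsics"]@P)[:2]/P[2];print("tcp in scene",uv)
u,v=int(uv[0]),int(uv[1])
a=cv2.resize(i[200:400,150:490],(680,400));
b=cv2.resize(j[v-80:v+40,u-100:u+104],(680,400),interpolation=cv2.INTER_CUBIC)
cv2.imwrite("pics/both4.png",np.vstack([a,b])[:, :][::1][:800]);
cv2.imwrite("pics/both4.png",cv2.resize(np.vstack([a,b]),(510,600)))
E
```

```text
7.4 [ 466.56489029 -233.36112854  -20.36726355] [-0.55182241  0.76159094 -0.20974769] 0.847482453261857
tcp in scene [293.79158794 252.90925013]
```

View pics/both4.png

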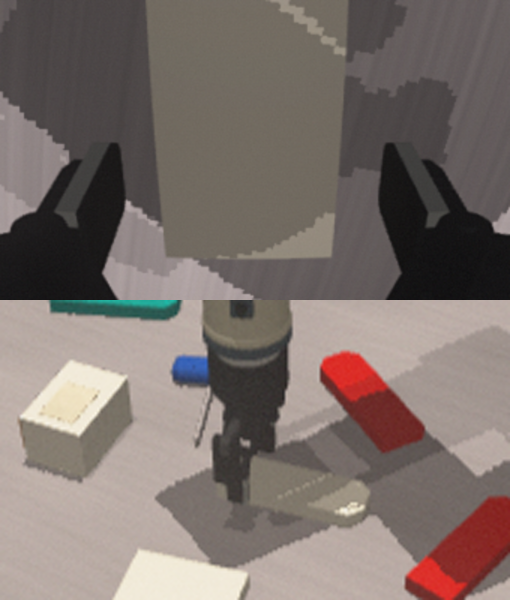

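Wrist view: the fingers now straddle the pad. In the scene crop, the near tip (about (235,500)) is down beside the pad. I'll close.

Call:
play_rows --moves '[[[0, 0, 0], [0, 0, 0], 40], [[0, 0, 0], [0, 0, 0], 40], [[0, 0, 0], [0, 0, 0], 40], [[0, 0, 0], [0, 0, 0], 40], [[0, 0, 0], [0, 0, 0], 40], [[0, 0, 0], [0, 0, 0], 40]]'

```text
clock: 8.0
eef_pos: [466.9, -233.6, -19.6]
tcp_rot: [3.141, 0.0, 1.774]
contact_force: [-1.6, 0.8, 5.0]
opening: 0.565
```

```bash
python3 - <<'E'
from rig import *
from h import *
g=grab_frame("scene");p=sense()["eef_pos"]
for z in(0,8,16,24):
  X=np.array([466+34,-233+7,z]);P=g["R"]@X+g["t"];print(z,(g["intrinsics"]@P)[:2]/P[2])
E
```

```text
0 [289.09867753 256.35422885]
8 [289.00823324 254.10190916]
16 [288.91700381 251.83003733]
24 [288.82497897 249.53835765]
```

Contact now, at opening 0.565 (about 48 mm), but the bite is shallow. I'll reopen slightly, go 6 mm deeper and regrip.

Call:
play_rows --moves '[[[0, 0, 0], [0, 0, 0], 70], [[0, 0, 0], [0, 0, 0], 70], [[0, 0, 0], [0, 0, 0], 70], [[0, 0, 0.003], [0, 0, 0], 70], [[0, 0, 0.003], [0, 0, 0], 70], [[0, 0, 0], [0, 0, 0], 70]]'

```text
clock: 8.65
eef_pos: [466.5, -233.3, -26.6]
tcp_rot: [-3.141, -0.001, 1.774]
contact_force: [-0.5, 0.9, 0.5]
opening: 0.697
```

Call:
play_rows --moves '[[[0, 0, 0], [0, 0, 0], 40], [[0, 0, 0], [0, 0, 0], 40], [[0, 0, 0], [0, 0, 0], 40], [[0, 0, 0], [0, 0, 0], 40], [[0, 0, 0], [0, 0, 0], 40], [[0, 0, -0.002], [0, 0, 0], 40]]' --squeeze 60

```text
clock: 9.25
eef_pos: [466.7, -233.4, -24.2]
tcp_rot: [-3.141, -0.0, 1.774]
contact_force: [-0.6, -0.1, -1.2]
opening: 0.568
```

Call:
play_rows --moves '[[[0, 0, -0.01], [0, 0, 0], 40], [[0, 0, -0.02], [0, 0, 0], 40], [[0, 0, -0.015], [0, 0, 0], 40], [[0.023, 0.019, 0], [0, 0, 0], 40], [[0.023, 0.019, 0], [0, 0, 0], 40], [[0.023, 0.019, 0], [0, 0, 0], 40], [[0.023, 0.019, 0], [0, 0, 0], 40], [[0.023, 0.019, 0], [0, 0, 0], 40], [[0.023, 0.019, 0], [0, 0, 0], 40], [[0.023, 0.019, 0], [0, 0, 0], 40], [[0.023, 0.019, 0], [0, 0, 0], 40], [[0, 0, 0], [0, 0, 0.086], 40], [[0, 0, 0], [0, 0, 0.086], 40], [[0, 0, 0], [0, 0, 0.086], 40], [[0, 0, 0], [0, 0, 0], 40]]'

```text
clock: 10.75
eef_pos: [578.7, -22.5, 21.4]
tcp_rot: [3.141, -0.0, 1.515]
contact_force: [0.0, -0.4, -0.5]
opening: 0.566
```

```bash
python3 - <<'E'
from rig import *
import cv2,pickle
d={}
for n in("top","wrist"):
    f=grab_frame(n);d[n]=f
s=sense();d["s"]=s
pickle.dump(d,open("f2.pkl","wb"))
print(s["clock"],s["eef_pos"],s["tcp_rot"],s["opening"])
cv2.imwrite("pics/w5.png",d["wrist"]["pixels"][:,:,::-1])
E
```

```text
10.85 [578.6357855  -22.67083955  21.32480667] [3.14138677e+00 9.25756496e-06 1.51821119e+00] 0.569337565799099
```

View pics/w5.png

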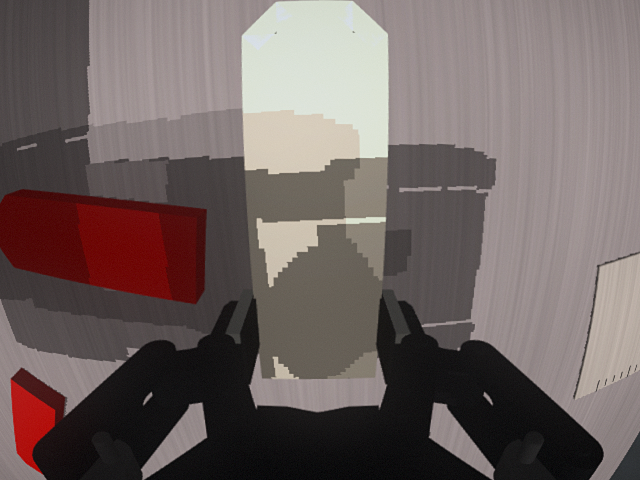

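Nine pictures viewed so far. The pad is held level and straight, tail corners at (262,378) and (378,378), front edge from (278,2) to (352,2). For a second punch measurement I'll view the scene0 crop enlarged with the top crop, and fit the pad in hand.

```bash
python3 - <<'E'
import cv2,numpy as np,pickle
from h import *
a=cv2.imread("pics/scene0.png")[270:410,380:520]; b=cv2.imread("pics/top0.png")[135:235,110:190]
A=cv2.resize(a,(420,420),interpolation=cv2.INTER_CUBIC)
B=cv2.resize(b,(376,470),interpolation=cv2.INTER_CUBIC)
o=np.zeros((470,796,3),np.uint8);o[:420,:420]=A;o[:,420:]=B;cv2.imwrite("pics/p6.png",o)
d=pickle.load(open("f2.pkl","rb"));f=d["wrist"];s=d["s"]
px=np.array([(377,378),(262,378),(242,38),(278,2),(352,2),(388,38)])
M=np.array([(-75,-25),(-75,25),(63,25),(75,13),(75,-13),(63,-25)])
def res(p):
    W=M@rot(p[3]).T+p[:2]
    return np.array([fproj(f,[*w,p[2]])-q for w,q in zip(W,px)]).ravel()
r=least_squares(res,[578,22,60,1.517]);print(r.x,r.fun.round(1))
y=s["tcp_rot"][2];e=r.x[:2]-s["eef_pos"][:2]
print("pad origin in tool x,y:",e@[np.cos(y),np.sin(y)],e@[np.sin(y),-np.cos(y)],"dyaw",r.x[3]-y)
E
```

```text
[582.3506134   22.52626821  64.59909158   1.52759137] [-1.5 -0.4  0.8  0.7  0.3 -0.3 -1.1  1.5  1.   0.5  0.4 -2. ]
pad origin in tool x,y: 45.32988742700035 1.3340922112293612 dyaw 0.009380174134876018
```

View pics/p6.png

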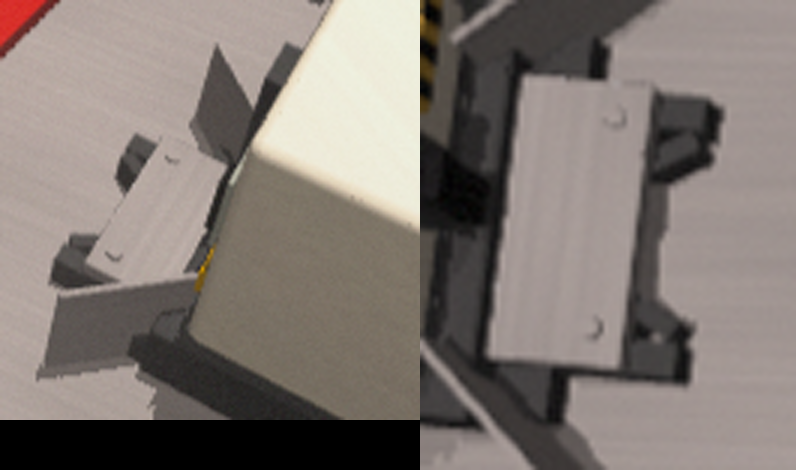

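The left half (scene) shows the roof's front corners at crop (160,135) and (88,262), and the screws at (172,158) and (114,255). The right half (top) shows the screws at (613,117) and (593,327). Next I'll compare the two cameras.

```bash
python3 - <<'E'
from h import *
import pickle
d=pickle.load(open("f0.pkl","rb"));np.set_printoptions(precision=1,suppress=True)
S=lambda u,v:(u/3+380,v/3+270); T=lambda u,v:((u-420)/4.7+110,v/4.7+135)
for n,f,a,b in[("scene front",d["scene"],S(160,135),S(88,262)),("scene screw",d["scene"],S(172,158),S(114,255)),
 ("top front",d["top"],T(656,82),T(623,370)),("top screw",d["top"],T(613,117),T(593,327))]:
    A,B=ray(f,a,39),ray(f,b,39);u=A-B
    print(n,A,B,(A+B)/2,"w %.1f yaw %.3f"%(np.linalg.norm(u),(np.arctan2(u[1],u[0])+np.pi/2)%np.pi))
E
```

```text
scene front [525.4 157.7] [651.1 154.1] [588.2 155.9] w 125.8 yaw 1.542
scene screw [540.5 172.4] [637.2 167.1] [588.9 169.7] w 96.8 yaw 1.516
top front [653.2 150.8] [522.3 158.2] [587.7 154.5] w 131.1 yaw 1.514
top screw [636.6 169.1] [541.2 172.5] [588.9 170.8] w 95.5 yaw 1.535
```

Both cameras agree: roof front centre is about (588,155.5) and yaw about 1.52. The pad is on axis within about 1 mm. Next I'll lower it and approach.

Call:
play_rows --moves '[[[0, 0, 0.015], [0, 0, 0], 40], [[0, 0, 0.015], [0, 0, 0], 40], [[0, 0, 0.01], [0, 0, 0], 40], [[0, 0, 0.006], [0, 0, 0], 40], [[0, 0, 0], [0, 0, 0], 40], [[0.01, 0, 0], [0, 0, 0], 40], [[0.015, 0, 0], [0, 0, 0], 40], [[0.015, 0, 0], [0, 0, 0], 40], [[0.01, 0, 0], [0, 0, 0], 40], [[0, 0, 0], [0, 0, 0], 40]]'

```text
clock: 11.85
eef_pos: [581.5, 29.2, -25.0]
tcp_rot: [3.141, -0.0, 1.518]
contact_force: [-0.3, 0.7, -1.4]
opening: 0.568
```

Call:
play_rows --moves '[[[0.006, 0, 0], [0, 0, 0], 40], [[0.007, 0, 0], [0, 0, 0], 40], [[0.007, 0, 0], [0, 0, 0], 40], [[0, 0, 0], [0, 0, 0], 40]]'

```text
clock: 12.25
eef_pos: [582.6, 48.0, -25.0]
tcp_rot: [3.141, -0.0, 1.516]
contact_force: [0.4, 0.6, -0.5]
opening: 0.568
```

Call:
play_rows --moves '[[[0.006, 0, 0], [0, 0, 0], 40], [[0.007, 0, 0], [0, 0, 0], 40], [[0.007, 0, 0], [0, 0, 0], 40], [[0.006, 0, 0], [0, 0, 0], 40], [[0.006, 0, 0], [0, 0, 0], 40], [[0.006, 0, 0], [0, 0, 0], 40], [[0, 0, 0], [0, 0, 0], 40]]'

```text
clock: 12.95
eef_pos: [584.6, 86.0, -25.0]
tcp_rot: [3.141, -0.0, 1.516]
contact_force: [-0.2, -0.6, -0.8]
opening: 0.565
```

Call:
play_rows --moves '[[[0.003, 0, 0], [0, 0, 0], 40], [[0.002, 0, 0], [0, 0, 0], 40], [[0.002, 0, 0], [0, 0, 0], 40], [[0, 0, 0], [0, 0, 0], 40]]'

```text
clock: 13.35
eef_pos: [584.9, 92.3, -25.0]
tcp_rot: [-3.142, -0.0, 1.516]
contact_force: [0.4, -0.5, -0.5]
opening: 0.569
```

Call:
play_rows --moves '[[[0.001, 0, 0], [0, 0, 0], 40], [[0.001, 0, 0], [0, 0, 0], 40], [[0.001, 0, 0], [0, 0, 0], 40], [[0, 0, 0], [0, 0, 0], 40]]'

```text
clock: 13.75
eef_pos: [585.0, 94.6, -25.1]
tcp_rot: [-3.141, 0.001, 1.516]
contact_force: [0.9, -4.7, -0.1]
opening: 0.565
```

Call:
play_rows --moves '[[[0.001, 0, 0], [0, 0, 0], 40], [[0.001, 0, 0], [0, 0, 0], 40], [[0, 0, 0], [0, 0, 0], 40]]'

```text
clock: 14.05
eef_pos: [584.8, 94.7, -25.2]
tcp_rot: [-3.141, 0.003, 1.516]
contact_force: [0.7, -16.8, -0.5]
opening: 0.568
```

Firm stop at 16.8 N, at the expected depth. Now I'll release and retreat upward and back.

Call:
play_rows --moves '[[[0, 0, 0.001], [0, 0, 0], 40], [[0, 0, 0], [0, 0, 0], 62], [[0, 0, 0], [0, 0, 0], 80], [[0, 0, 0], [0, 0, 0], 80], [[0, 0, 0], [0, 0, 0], 80], [[0, 0, -0.015], [0, 0, 0], 80], [[0, 0, -0.03], [0, 0, 0], 80], [[0, 0, -0.04], [0, 0, 0], 80], [[-0.03, 0, -0.03], [0, 0, 0], 80], [[-0.045, 0, 0], [0, 0, 0], 80], [[-0.045, 0, 0], [0, 0, 0], 80], [[-0.045, 0, 0], [0, 0, 0], 80], [[-0.03, 0, 0], [0, 0, 0], 80], [[0, 0, 0], [0, 0, 0], 80]]'

```text
clock: 15.45
eef_pos: [574.5, -100.8, 90.3]
tcp_rot: [3.14, 0.001, 1.513]
contact_force: [0.1, -0.4, 0.1]
opening: 0.804
```

```bash
python3 - <<'E'
from rig import *
import cv2,pickle,numpy as np
d={n:grab_frame(n) for n in("top","scene","wrist")}
pickle.dump(d,open("f3.pkl","wb"))
s=sense();print(s["clock"],s["eef_pos"])
a=cv2.resize(d["top"]["pixels"][130:230,110:230,::-1],(480,400),interpolation=cv2.INTER_CUBIC)
b=cv2.resize(d["wrist"]["pixels"][:,:,::-1],(320,240))
o=np.zeros((400,800,3),np.uint8);o[:,:480]=a;o[:240,480:]=b
cv2.imwrite("pics/fin7.png",o)
E
```

```text
15.6 [574.61312692 -97.01835976  89.65554874]
```

View pics/fin7.png

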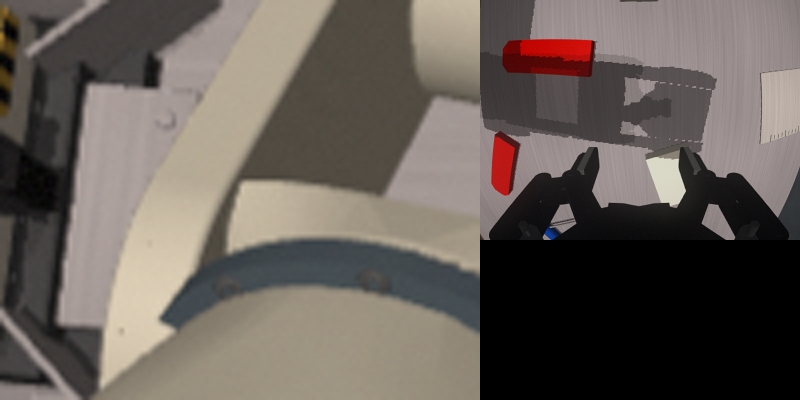

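The arm hides the pad in the top view. I'll move away for a clear final look, which is my 12th and last picture.

Call:
play_rows --moves '[[[-0.03, 0, -0.03], [0, 0, 0], 80], [[-0.045, 0, -0.01], [0, 0, 0], 80], [[-0.045, 0, 0], [0, 0, 0], 80], [[-0.045, 0, 0], [0, 0, 0], 80], [[-0.045, 0, 0], [0, 0, 0], 80], [[-0.045, 0, 0], [0, 0, 0], 80], [[0, 0, 0], [0, 0, 0], 80], [[0, 0, 0], [0, 0, 0], 80]]'

```text
clock: 16.4
eef_pos: [560.7, -351.4, 128.8]
tcp_rot: [-3.141, -0.001, 1.515]
contact_force: [-0.2, 0.4, -0.4]
opening: 0.799
```

```bash
python3 - <<'E'
from rig import *
import cv2,pickle,numpy as np
d={n:grab_frame(n) for n in("top","scene")}
pickle.dump(d,open("f4.pkl","wb"))
s=sense();print(s["clock"],s["eef_pos"])
a=cv2.resize(d["top"]["pixels"][130:250,110:230,::-1],(400,400),interpolation=cv2.INTER_CUBIC)
b=cv2.resize(d["scene"]["pixels"][270:390,350:470,::-1],(400,400),interpolation=cv2.INTER_CUBIC)
c=np.hstack([cv2.resize(d["top"]["pixels"][:,:,::-1],(267,200)),cv2.resize(d["scene"]["pixels"][:,:,::-1],(267,200)),np.zeros((200,266,3),np.uint8)])
cv2.imwrite("pics/fin8.png",np.vstack([np.hstack([a,b]),c]))
E
```

```text
16.5 [ 560.79236721 -350.09218881  128.86827776]
```

View pics/fin8.png

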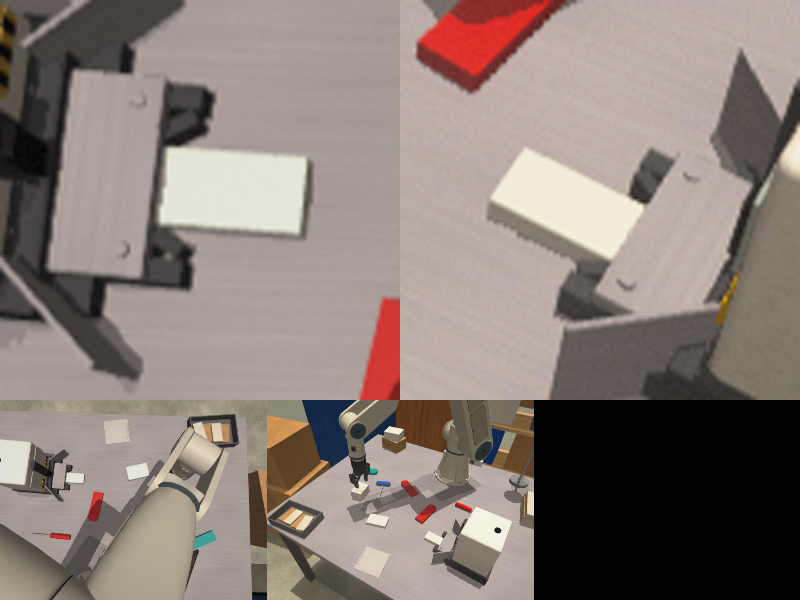

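The view shows the pad seated flat in the pocket with its tail out and the wide pad undisturbed. I'll check the tail depth numerically; the expected value is x = -70.

```bash
python3 - <<'E'
from h import *
import pickle
d=pickle.load(open("f4.pkl","rb"));k=.3
y=1.52;a=np.array([np.cos(y),np.sin(y)]);b=np.array([-a[1],a[0]]);o=np.array([587.,135.6])
for n,l in(("top",[(110+308*k,130+157*k),(110+302*k,130+236*k)]),("scene",[(350+125*k,270+149*k),(350+88*k,270+205*k)])):
    for p in l:
        P=ray(d[n],p,18);print(n,P.round(1),"punch x,y",((P-o)@a).round(1),((P-o)@b).round(1))
E
```

```text
top [607.5  64.3] punch x,y -70.1 -24.1
top [555.9  65.8] punch x,y -71.3 27.5
scene [558.3  67.1] punch x,y -69.8 25.2
scene [611.8  65.2] punch x,y -69.0 -28.4
```

```bash
python3 -c "
from rig import *
s=sense();print(s['contact_force'],s['clock']);print(sign_off())"
```

```text
[-0.03530432 -0.13447472 -0.34721402] 16.5
the job is handed in; nothing more can be done
None
```

The white cut-nosed pad is in the punch pocket, flat and nose first, and I let go of it there. I handed the job in at 16.5 s with the arm clear and the contact force near zero.

- **Seating:** the push ended against a firm stop at about 17 N, at the depth expected for the end wall. After release, the pad's tail measured 69–71 mm outside the mouth in both the top and scene cameras, against 70 mm nominal. It sits centred to within about 2 mm.
- **Other objects:** I never touched the wide pad, and it looked to be in its original place in the final view, though I didn't re-measure it.
- **What disagreed:** the fingertips sat about 30 mm higher than the reported TCP suggested. The first two closes went over the pad without touching it. A third caught it only shallowly, so I went 6 mm lower and regripped.

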